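# Stir the two batches of beads in the bead basin

### The arm

A 6-joint arm with a two-finger parallel gripper is mounted at the origin on a cart in front of the work surface, level with it; the furniture and walls round the work are solid. World frame = base frame: x ahead of the robot, y to its left, z up, the work surface at z = 0. Lengths are in mm, angles in degrees, forces in N, time in s.
With the tool pointing down it reaches from about 350 to 850 mm from the base axis. Payload 8.1 kg.
Tool frame: the origin (TCP) lies between the finger pads; the fingertips stand 17 mm ahead of it and the grasp point (between the pads) lies 2 mm behind it; z points along the fingers, y is the line along which they close (so a half turn about z gives the same grasp; the last joint's range is limited). The gripper opens to 85 mm and grips with 20 to 120 N. Pads are 22 mm wide; open, the fingers measure 114 mm over their backs; the gripper's body (76 mm by 85 mm) begins 54 mm behind the grasp point. The pads swing forward as they close: fully open they stand 13 mm farther back than shut.
Start: joints at [-4.893, 7.471, 85.268, -0, 87.261, -4.893], TCP at [600.005, 0.022, 248.292] pointing down, gripper open.
Joint ranges: [-169.43, 169.43], [-51.17, 129.36], [1.28, 143.12], [-76.62, 256.62], [0, 156.53], [-152.29, 152.29]. Speed limits (degrees/s): [136.94, 136.94, 159.86, 180, 180, 180].

### API

Orientations are given as [roll, pitch, yaw] about the fixed x, y, z axes, in that order (R = Rz(yaw) Ry(pitch) Rx(roll)).
In Python, from bench import sense, snapshot, hand_in, trace, place_of gives the robot as it stands.
- The arm moves only by the shell command python3 -m handwheel 'ROWS' [FORCE]. ROWS is JSON, a list of rows, each a list of 7 numbers: the opening, from -1 (shut) to 1 (fully open), then the shift along the tool's x, y, z in cm, then the turn, a rotation vector about the tool's x, y, z in rad. A call has 1 to 12 rows; each row shifts and turns the commanded pose from where the row before left it, along the tool's axes as they then stand; what a row does not reach is not made up. A row lasts 1/12 s, in which the tool goes at most 41.7 mm and 7.16 degrees, less where a joint would pass 70% of its speed; a pose out of reach is approached as far as the arm can. A call with a gripper value outside its range is refused whole. The fingers move at their own pace and stop on an object; FORCE is the grip in N (left out, the last holds). Time passes only in rows, so rows that do not move let the fingers close. It gives the time, the measured TCP pose, the force, the opening and the grip force at its end, in the units of the state.
- sense(): the state, without advancing time (a new reading comes with each control period).
- snapshot(name): name is "scene" or "side" or "wrist"; returns a dict with "image" (384x512x3 uint8, red, green, blue), "intrinsics" (3x3 intrinsics, pixels), "R" (3x3) and "t" (3): a world point X has camera coordinates R X + t. Camera axes: x right, y down, z forward; pixel columns grow to the right and rows downward; lengths in mm; the calibration is good to about 2 mm. The wrist camera is an equidistant fisheye: a pixel r from the principal point sees the ray r / f radians off the axis. A picture is of the moment at which its call begins. There is no depth.
- hand_in(): hands the job in; it is judged then, once.
Trained networks look in a picture, given as the dict that the camera call returned (one of the last four; its "shot" number tells which), for a name from the list of things; names that differ only in an ending like _2 or _b are one class to them, and where a whole thing is asked for, a point or a joint stands for the part that bears it (a point fixed in the world has none). Each returns a list of dicts, best first, with "conf" (0 to 1); they miss things now and then, are a little off and sometimes report something else, mostly with a low value. They report only what shows in the picture. A call takes as long as a camera call. They do not tell look-alikes from the thing itself.
- trace(picture, query): "pixels" (384x512 bool, what is visible of it).
- place_of(picture, query): "location" ([x, y, z] in mm, in world coordinates, good to about 4 mm: a listed point, or the origin of a listed thing).
The state is a dict: "time": time; "joint_pos": joint angles; "qd": joint speeds; "joint_efforts": joint torques, N m; "tool_pos": TCP position; "tcp_rot": TCP orientation; "ft_force": force on the tool from outside, world axes, zero at the start; "wrist_torque": the same for the moment, N m; "finger_gap": finger opening in mm; "grip_force": force on a finger pad.
Only numpy, scipy, OpenCV 4.12 (cv2) and the standard library are available. Lean on these libraries where they do the work, as an engineer would, in place of code of your own. Each camera call takes 0.05 s, during which the arm holds its last target. There are 200 camera calls.

### The job

Mix the two batches of beads: take the stirrer from its dish, lower it into the basin until you feel its foot rest on the springy bottom plate and, keeping it lightly pressed on that plate, stir two full turns counter-clockwise seen from above, counted from the front lug (the one towards the robot) and back to it. Go on until large and small beads are both found on the left and on the right of the line between the two lugs, with every bead still in the basin; never press hard, and leave the pen and the vial alone. Finally stand the stirrer upright in its dish again.

Things in the scene. Friction and masses are not known exactly. Their poses are not given: they have to be found in the camera images.
- basin: round steel bead basin, fixed to the bench: outer diameter 210 mm, inner 190 mm, 80 mm tall, a wire lug handle at its front (its -x) and one at its back (+x), reaching 132 mm from the axis, 60 mm up. Origin: on the axis, at the underside. +y is its left half, -y its right half; the line between the lugs parts them
- basin_rim (a point): centre of the basin's mouth, level with its rim, 80 mm above the bench. Inside, a bottom plate carries the beads: flat in the middle (108 mm across), its border sloping up 20 degrees to the wall. It is set at another height every time (flat top 22 to 32 mm above the bench, not reported), rests on springs, gives way under the stirrer by about 1 mm per newton (from about 1 to 2 N on) and has 10 mm of travel
- stirrer: hand stirrer of 0.16 kg, 127 mm tall, standing upright on its own foot in the drip dish; origin at the centre of the foot's underside, z up along the shaft
- stirrer_foot (a point): centre of the underside of the stirrer's foot; the foot is a plain round steel weight 32 mm in diameter and 40 mm tall, flat underneath; above it a shaft of 12 mm diameter
- stirrer_grip (a point): centre of the stirrer's black grip, 102 mm above the foot's underside: a square bar 26 x 26 mm and 50 mm tall, flats facing the stirrer's x and y
- dish: shallow round steel drip dish fixed to the bench, 120 mm across, 12 mm tall, inner floor 4 mm above the bench and 104 mm across; origin at the centre of its underside. Between dish and basin, further back, stands a fixed stack of well plates up to 160 mm tall: carry the stirrer over it
- pen: loose marker pen, 138 mm long, 13 mm thick, lying on the bench, a bystander; origin at its underside
- vial: loose amber vial, 24 mm wide, 54 mm tall, a bystander; origin at its underside
- large0_center (a point): centre of a loose large bead, a ball of white plastic, 36 mm in diameter, 30 g (number 0 of 3), free to roll; the large beads start in the basin's left half
- large1_center (a point): centre of a loose large bead, a ball of white plastic, 36 mm in diameter, 30 g (number 1 of 3), free to roll; the large beads start in the basin's left half
- large2_center (a point): centre of a loose large bead, a ball of white plastic, 36 mm in diameter, 30 g (number 2 of 3), free to roll; the large beads start in the basin's left half
- small0_center (a point): centre of a loose small bead, a ball of white plastic, 25 mm in diameter, 15 g (number 0 of 4), free to roll; the small beads start in the basin's right half
- small1_center (a point): centre of a loose small bead, a ball of white plastic, 25 mm in diameter, 15 g (number 1 of 4), free to roll; the small beads start in the basin's right half
- small2_center (a point): centre of a loose small bead, a ball of white plastic, 25 mm in diameter, 15 g (number 2 of 4), free to roll; the small beads start in the basin's right half
- small3_center (a point): centre of a loose small bead, a ball of white plastic, 25 mm in diameter, 15 g (number 3 of 4), free to roll; the small beads start in the basin's right half
Things that resemble listed ones, but are neither listed nor needed, are in the scene too. What is shaped like the part that bears large1_center but blue or purple is not meant.

How it is judged:
By the outcome, as a careful person would: the job done as asked, in the order asked, and still so for the second after the job is handed in, with the robot touching nothing.
It also fails if it takes over 72 s, if anything falls off the work surface, if the arm or the gripper's body presses on something with over 40 N, if the wrist force passes 120 N, or if a joint passes its speed limit or range.

## Working session

There is one attempt and no reset: what is moved stays moved. The work goes in short steps, Python scripts to look and compute and a shell command to move; the robot and the scene stay as the last step left them, time stands still between calls to the robot, and variables do not carry over. Pictures are saved under pics/ and viewed, at most 10 in all, crops included, and the job is handed in when it is done.

```bash
mkdir -p pics
cat > h.py <<'E'
import numpy as np,cv2
from bench import sense,snapshot,hand_in,trace,place_of
def save(p,n): cv2.imwrite('pics/'+n,cv2.cvtColor(p['image'],cv2.COLOR_RGB2BGR))
E
python3 - <<'E'
from h import *
s=sense();print({k:np.round(v,2) for k,v in s.items()})
a=snapshot('scene');b=snapshot('side')
cv2.imwrite('pics/a.png',cv2.cvtColor(np.vstack([a['image'],b['image']])[:, :],cv2.COLOR_RGB2BGR)[:, :])
im=np.hstack([a['image'],b['image']]);im=cv2.resize(im,(800,300));
save(a,'a1.png');save(b,'b1.png')
for n,p in(('a',a),('b',b)):
  for q in 'basin stirrer stirrer_foot stirrer_grip dish pen vial large0_center small0_center'.split():
    print(n,q,[(np.round(d['location'],0).tolist(),round(d['conf'],2)) for d in place_of(p,q)][:8])
E
```

```text
{'time': np.float64(0.0), 'joint_pos': array([-4.89,  7.52, 85.33,  0.  , 87.26, -4.89]), 'qd': array([0.07, 0.06, 0.06, 0.02, 0.02, 0.  ]), 'joint_efforts': array([-0.000e+00, -5.694e+01, -5.006e+01, -0.000e+00,  1.000e-02,
        0.000e+00]), 'tool_pos': array([5.9948e+02, 7.0000e-02, 2.4722e+02]), 'tcp_rot': array([-1.7989e+02, -1.0000e-02,  9.0000e+01]), 'ft_force': array([-0.34,  0.22, -0.19]), 'wrist_torque': array([-0.01,  0.03, -0.03]), 'grip_force': np.float64(0.0), 'finger_gap': np.float64(85.24)}
a basin [([514.0, -340.0, 1.0], 0.89), ([547.0, -302.0, 43.0], 0.4)]
a stirrer [([530.0, 158.0, 4.0], 0.79)]
a stirrer_foot [([529.0, 161.0, 4.0], 0.8), ([533.0, 157.0, 108.0], 0.63)]
a stirrer_grip [([531.0, 157.0, 109.0], 0.68), ([549.0, -303.0, 43.0], 0.37), ([686.0, 23.0, -3.0], 0.27)]
a dish [([538.0, 151.0, 2.0], 0.73)]
a pen [([462.0, -61.0, -1.0], 0.78)]
a vial [([482.0, -384.0, 38.0], 0.67), ([686.0, 21.0, -3.0], 0.48)]
a large0_center [([547.0, -304.0, 45.0], 0.63)]
a small0_center [([566.0, -357.0, 32.0], 0.65), ([479.0, -380.0, 41.0], 0.62)]
b basin [([521.0, -344.0, -0.0], 0.93), ([528.0, -389.0, 37.0], 0.47)]
b stirrer [([530.0, 157.0, 6.0], 0.6)]
b stirrer_foot [([531.0, 157.0, -0.0], 0.61)]
b stirrer_grip [([530.0, 154.0, 104.0], 0.77)]
b dish [([535.0, 155.0, 0.0], 0.95)]
b pen [([463.0, -63.0, 1.0], 0.71)]
b vial [([689.0, 20.0, -6.0], 0.53), ([464.0, -60.0, 2.0], 0.45)]
b large0_center [([546.0, -308.0, 44.0], 0.63)]
b small0_center [([485.0, -386.0, 38.0], 0.57), ([502.0, -294.0, 44.0], 0.16)]
```

View pics/a1.png

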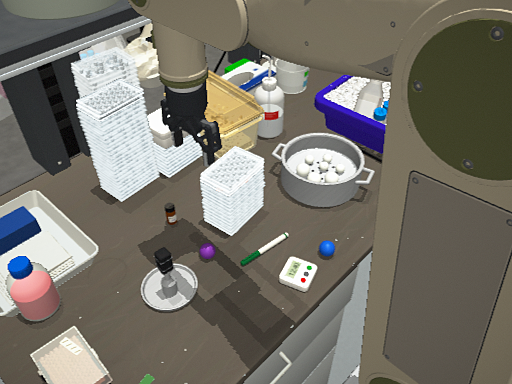

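View pics/b1.png

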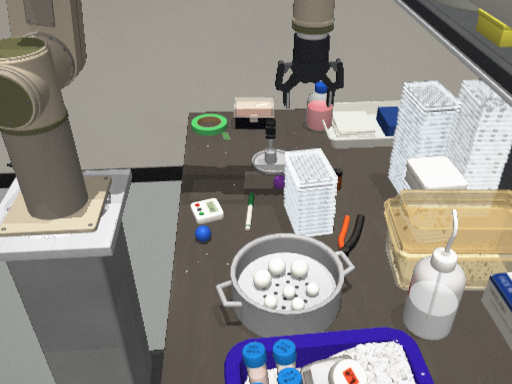

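Scene view: stirrer in its dish at about (168,285), purple ball at (207,252), pen at (265,250), vial at (170,213), stack at (233,190), basin at (322,170) with lugs near (280,147) and (368,180). Side view: basin at (287,285), with lugs at (227,295) and (345,262), and the large beads at its far side. Next I'll measure the lugs and refine.

```bash
cat >> h.py <<'E'
def ray(p,uv,z,fish=False):
    K=p['intrinsics'];R=np.array(p['R']);t=np.array(p['t'])
    d=np.array([(uv[0]-K[0][2])/K[0][0],(uv[1]-K[1][2])/K[1][1],1.])
    if fish:
        th=np.hypot(d[0],d[1]);d=np.array([d[0]/th*np.sin(th),d[1]/th*np.sin(th),np.cos(th)]) if th>1e-9 else np.array([0,0,1.])
    c=-R.T@t;w=R.T@d;return c+w*(z-c[2])/w[2]
def proj(p,X,fish=False):
    K=np.array(p['intrinsics']);c=np.array(p['R'])@np.array(X,float)+np.array(p['t'])
    if fish:
        r=np.hypot(c[0],c[1]);th=np.arctan2(r,c[2]);d=np.array([c[0]/r*th,c[1]/r*th,1])
    else: d=c/c[2]
    return (K@d)[:2]
E
python3 - <<'E'
from h import *
a=snapshot('scene');b=snapshot('side')
for p,L in((a,[(274,147),(372,182)]),(b,[(219,290),(353,265)])):
  A=[ray(p,u,60) for u in L];print(np.round(A,0).tolist(),np.round((A[0]+A[1])/2),np.linalg.norm(A[0]-A[1]),np.degrees(np.arctan2(*(A[0]-A[1])[1::-1])))
for p in(a,b):
  print([(np.round(d['location']).tolist(),round(d['conf'],2)) for d in place_of(p,'basin_rim')])
big=cv2.resize(b['image'][220:345,200:370],None,fx=4,fy=4,interpolation=3)
cv2.imwrite('pics/bb.png',cv2.cvtColor(big,cv2.COLOR_RGB2BGR))
E
python3 -m handwheel '[[1,2.5,-1.1,0,0,0,0],[1,2.5,-1.1,0,0,0,0],[1,2.5,-1.1,0,0,0,0],[1,2.5,-1.1,0,0,0,0],[1,2.5,-1.1,0,0,0,0],[1,2.5,-1.0,0,0,0,0],[1,0.5,0,0,0,0,0],[1,0,0,0,0,0,0],[1,0,0,0,0,0,0]]'
python3 - <<'E'
from h import *
w=snapshot('wrist');save(w,'w1.png');print(sense()['tool_pos'])
for q in('stirrer','stirrer_grip','dish'):print(q,[(np.round(d['location']).tolist(),round(d['conf'],2)) for d in place_of(w,q)], proj(w,(531,157,127),True))
E
```

```text
[[650.0, -307.0, 60.0], [381.0, -366.0, 60.0]] [ 515. -337.   60.] 275.29609438233126 12.338256309364354
[[390.0, -365.0, 60.0], [648.0, -321.0, 60.0]] [ 519. -343.   60.] 262.18578384913485 -170.20928458255622
[([518.0, -342.0, 80.0], 0.68), ([517.0, -339.0, 3.0], 0.45)]
[([513.0, -347.0, 81.0], 0.79)]
time: 1.95
tool_pos: [535.2, 154.9, 248.4]
tcp_rot: [180.0, 0.0, 90.1]
ft_force: [0.8, 0.2, -0.6]
finger_gap: 85.4
grip_force: 0.0
[535.3719238  154.30375442 248.31963143]
stirrer [([526.0, 154.0, 10.0], 0.65)] [253.58979748 188.76171376]
stirrer_grip [([533.0, 156.0, 108.0], 0.6)] [253.58979748 188.76171376]
dish [([537.0, 153.0, 3.0], 0.68)] [253.58979748 188.76171376]
```

View pics/w1.png

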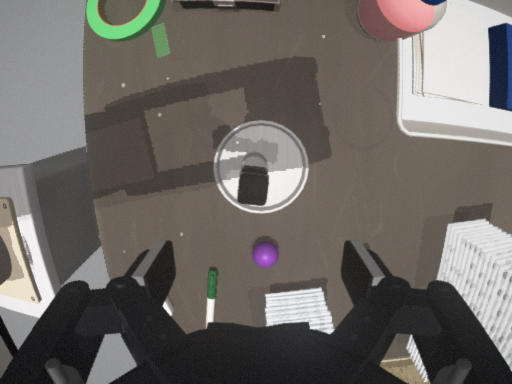

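View pics/bb.png

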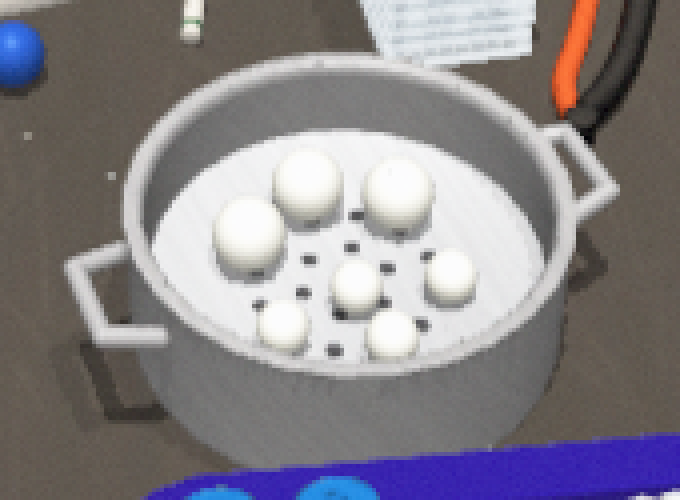

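Wrist view: grip at about (254,185) within the dish (261,167), purple ball at (265,253), pen at (211,285). Basin crop: three large beads on the far-left side and four small ones on the near side. There is free plate next to the front lug on the lower left. Lug axis yaw ≈ 10–12°, centre ≈ (517,-342).

Run:
```python
from h import *
w=snapshot('wrist');g=w['image'].max(2)
m=(g<60).astype(np.uint8);m[:140]=0;m[215:]=0;m[:,:215]=0;m[:,300:]=0
n,l,s,c=cv2.connectedComponentsWithStats(m);i=1+np.argmax(s[1:,4]);print(s[i],c[i])
cols=[np.where(l[:,x]==i)[0].max() for x in range(s[i][0]+4,s[i][0]+s[i][2]-4)]
xs=np.arange(s[i][0]+4,s[i][0]+s[i][2]-4);print(cols)
k,b=np.polyfit(xs,cols,1)
A=[ray(w,(x,k*x+b),127,True) for x in(s[i][0],s[i][0]+s[i][2]-1)];print(np.round(A,1).tolist(),np.degrees(np.arctan2(*(A[1]-A[0])[1::-1])))
big=cv2.resize(w['image'][150:220,215:305],None,fx=8,fy=8,interpolation=cv2.INTER_NEAREST);big=cv2.convertScaleAbs(big,alpha=2.5)
cv2.imwrite('pics/g.png',big)
```

```text
[238 166  29  38 827] [252.00483676 185.20072551]
[np.int64(201), np.int64(201), np.int64(201), np.int64(201), np.int64(201), np.int64(201), np.int64(202), np.int64(201), np.int64(201), np.int64(202), np.int64(202), np.int64(202), np.int64(201), np.int64(202), np.int64(202), np.int64(202), np.int64(202), np.int64(203), np.int64(203), np.int64(202), np.int64(201)]
[[517.5, 145.3, 127.0], [542.0, 143.6, 127.0]] -4.121635069492023
```

View pics/g.png

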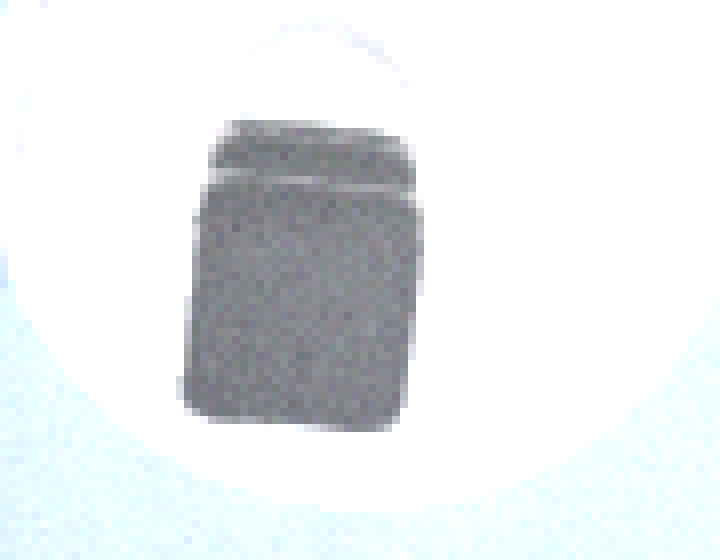

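Crop: top face of the grip with centre at about (253,188) in the full picture, tilted -5°. That gives grip centre (530.5,157.5) and yaw -5°, which agrees with place_of. Grasping now.

```bash
python3 -m handwheel '[[1,0.26,-0.5,0,0,0,0.087],[1,0,0,2.4,0,0,0],[1,0,0,2.4,0,0,0],[1,0,0,2.4,0,0,0],[1,0,0,2.4,0,0,0],[1,0,0,2.2,0,0,0],[1,0,0,1.4,0,0,0],[1,0,0,0.9,0,0,0],[1,0,0,0,0,0,0],[1,0,0,0,0,0,0]]'
python3 -m handwheel '[[-1,0,0,0,0,0,0],[-1,0,0,0,0,0,0],[-1,0,0,0,0,0,0],[-1,0,0,0,0,0,0],[-1,0,0,0,0,0,0],[-1,0,0,0,0,0,0],[-1,0,0,0,0,0,0],[-1,0,0,0,0,0,0],[-1,0,0,0,0,0,0],[-1,0,0,0,0,0,0]]' 45
```

```text
time: 3.03
tool_pos: [530.1, 157.3, 107.4]
tcp_rot: [-180.0, 0.0, 85.0]
ft_force: [-0.6, 0.1, 0.2]
finger_gap: 85.3
grip_force: 0.0
time: 3.87
tool_pos: [530.6, 157.8, 108.1]
tcp_rot: [179.9, -0.0, 85.0]
ft_force: [-0.7, 0.7, 4.9]
finger_gap: 25.4
grip_force: 44.9
```

```bash
python3 -m handwheel '[[-1,0,0,-1,0,0,0],[-1,0,0,-3,0,0,0],[-1,0,0,-3,0,0,0],[-1,0,0,-3,0,0,0],[-1,0,0,-3,0,0,0],[-1,0,0,-3,0,0,0],[-1,0,0,-2.5,0,0,0],[-1,0,0,-1,0,0,0],[-1,0,0,0,0,0,0]]'
python3 - <<'E'
from h import *
s=sense();print(s['tool_pos'],s['ft_force'])
b=snapshot('side');C=np.array([517,-342.]);th=np.radians(10.5);e=np.array([np.cos(th),np.sin(th)]);n=np.array([-e[1],e[0]])
L=[(250,232),(308,186),(398,192)];S=[(355,287),(450,277),(283,325),(392,335)]
for k,Q,h in(('L',L,45),('S',S,39.5)):
  for u in Q:
    X=ray(b,(u[0]/4+200-.4,u[1]/4+220-.4),h);d=X[:2]-C;print(k,np.round(X[:2]),'basin xy',np.round([d@e,d@n]))
print(proj(b,(*(C-36*e),27)))
for q in('large0_center','small0_center'):
  for d in place_of(b,q): print(q,np.round(d['location']),d['conf'])
E
```

```text
time: 4.62
tool_pos: [531.1, 157.8, 305.5]
tcp_rot: [179.7, -0.1, 85.0]
ft_force: [1.0, 0.9, -1.6]
finger_gap: 25.9
grip_force: 44.7
[531.08404008 157.84510364 305.49319821] [ 1.00314289  0.93064011 -1.57711804]
L [ 472. -326.] basin xy [-41.  24.]
L [ 503. -296.] basin xy [-6. 47.]
L [ 546. -304.] basin xy [36. 32.]
S [ 519. -360.] basin xy [ -2. -18.]
S [ 564. -357.] basin xy [ 44. -23.]
S [ 483. -380.] basin xy [-40. -32.]
S [ 532. -390.] basin xy [  6. -50.]
[268.13506874 292.77151276]
large0_center [ 546. -305.   45.] 0.53
small0_center [ 486. -383.   36.] 0.7
small0_center [534. 156. 200.] 0.49
```

```bash
python3 -m handwheel '[[-1,-1.5,0.1,0,0,0,0],[-1,-3,0.17,0,0,0,0],[-1,-3.5,0.2,0,0,0,0],[-1,-3.5,0.2,0,0,0,0],[-1,-3.5,0.2,0,0,0,0],[-1,-3.5,0.2,0,0,0,0],[-1,-3.5,0.2,0,0,0,0],[-1,-3.5,0.2,0,0,0,0]]' 60
python3 -m handwheel '[[-1,-3.5,0.2,0,0,0,0],[-1,-3.5,0.2,0,0,0,0],[-1,-3.5,0.2,0,0,0,0],[-1,-3.5,0.2,0,0,0,0],[-1,-3.5,0.2,0,0,0,0],[-1,-3,0.17,0,0,0,0],[-1,-1.7,0.12,0,0,0,0],[-1,-1,0.1,0,0,0,0],[-1,0,0,0,0,0,0],[-1,0,0,0,0,0,0]]'
python3 - <<'E'
from h import *
w=snapshot('wrist');save(w,'w2.png');s=sense();print(s['tool_pos'],s['ft_force'])
for q in('basin_rim','basin','stirrer_foot','large0_center','small0_center'):
  for d in place_of(w,q):print(q,np.round(d['location']),round(d['conf'],2),np.round(proj(w,d['location'],True)))
E
```

```text
time: 5.43
tool_pos: [521.1, -99.0, 299.4]
tcp_rot: [-179.8, -0.1, 85.0]
ft_force: [-0.0, 0.2, -1.3]
finger_gap: 25.3
grip_force: 61.6
time: 6.27
tool_pos: [515.8, -329.3, 300.5]
tcp_rot: [-179.9, -0.1, 85.0]
ft_force: [-0.2, 0.6, -2.3]
finger_gap: 25.7
grip_force: 61.6
[ 516.11338142 -328.72280018  301.0936424 ] [ 0.03495624  0.15549528 -2.34757472]
basin_rim [ 516. -344.   76.] 0.58 [260. 180.]
basin [ 514. -341.   -2.] 0.91 [259. 165.]
stirrer_foot [ 518. -328.  197.] 0.73 [261. 196.]
stirrer_foot [ 545. -305.   45.] 0.42 [280. 143.]
large0_center [ 547. -305.   44.] 0.97 [282. 142.]
small0_center [ 481. -380.   34.] 0.67 [237. 199.]
small0_center [ 530. -396.   34.] 0.66 [273. 207.]
```

View pics/w2.png

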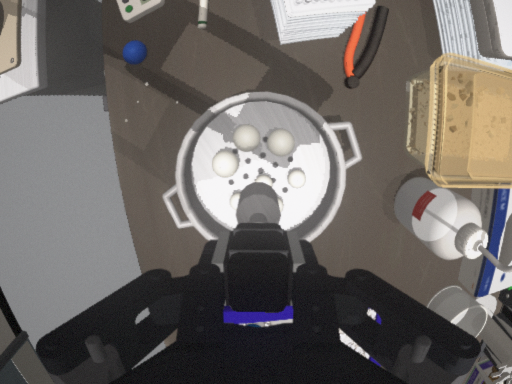

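Wrist view: basin centred at about (260,168). Front lug bar runs (164,189)–(179,227), back lug bar (351,123)–(360,161). Large beads at (245,137), (281,143) and (226,163); small ones at (297,178), (264,181) and (237,200). The foot hangs at (261,190).

Run:
```python
from h import *
w=snapshot('wrist')
F=(ray(w,(166,189),60,True)+ray(w,(178,227),60,True))/2;B=(ray(w,(350,123),60,True)+ray(w,(360,161),60,True))/2
print(F,B,(F+B)/2,np.linalg.norm(F-B),np.degrees(np.arctan2(*(B-F)[1::-1])))
C=np.array([516.5,-342.]);e=(B-F)[:2];e/=np.linalg.norm(e);n=np.array([-e[1],e[0]])
for u,h in(((245,137),45),((281,143),45),((226,163),45),((297,178),39.5),((264,181),39.5),((237,200),39.5)):
  X=ray(w,u,h,True);d=X[:2]-C;print(np.round(X[:2]),np.round([d@e,d@n]))
```

```text
[ 395.43960932 -378.33214625   60.        ] [ 643.3413199  -309.18991892   60.        ] [ 519.39046461 -343.76103259   60.        ] 257.3633729041331 15.584309677387905
[ 502. -295.] [-1. 50.]
[ 548. -306.] [40. 26.]
[ 474. -326.] [-37.  26.]
[ 567. -356.] [ 45. -27.]
[ 522. -356.] [  1. -15.]
[ 483. -380.] [-43. -28.]
```

```bash
python3 -m handwheel '[[-1,0,-0.2,1,0,0,0],[-1,0,0,3,0,0,0],[-1,0,0,3,0,0,0],[-1,0,0,3,0,0,0],[-1,0,0,2,0,0,0],[-1,0,0,1.5,0,0,0],[-1,0,0,0.7,0,0,0],[-1,0,0,0,0,0,0],[-1,0,0,0,0,0,0]]'
python3 -m handwheel '[[-1,0,0,0.3,0,0,0],[-1,0,0,0.3,0,0,0],[-1,0,0,0.3,0,0,0],[-1,0,0,0.3,0,0,0],[-1,0,0,0,0,0,0]]'
python3 -c "
from h import *
print(sense()['ft_force'],sense()['tool_pos'])"
```

```text
time: 7.37
tool_pos: [514.2, -329.8, 160.5]
tcp_rot: [-180.0, -0.0, 85.0]
ft_force: [-0.2, 0.0, -2.0]
finger_gap: 25.4
grip_force: 61.6
time: 7.78
tool_pos: [513.9, -329.7, 147.7]
tcp_rot: [-180.0, -0.0, 85.0]
ft_force: [-1.0, -0.0, -1.4]
finger_gap: 25.2
grip_force: 61.6
[-0.95290308 -0.02686144 -1.35499169] [ 513.94099518 -329.66832663  147.6804752 ]
```

```bash
f(){ grep -E 'tool_pos|ft_force'; }
python3 -m handwheel '[[-1,0,0,0.3,0,0,0],[-1,0,0,0.3,0,0,0],[-1,0,0,0.3,0,0,0],[-1,0,0,0.1,0,0,0],[-1,0,0,0,0,0,0]]'|f
python3 -m handwheel '[[-1,0,0,0.1,0,0,0],[-1,0,0,0,0,0,0]]'|f
python3 -m handwheel '[[-1,0,0,0.1,0,0,0],[-1,0,0,0,0,0,0]]'|f
python3 -m handwheel '[[-1,0,0,0.1,0,0,0],[-1,0,0,0,0,0,0]]'|f
```

```text
tool_pos: [513.9, -329.6, 137.6]
ft_force: [-0.3, -0.8, -1.7]
tool_pos: [514.2, -329.8, 137.2]
ft_force: [-0.2, 0.6, -1.9]
tool_pos: [514.2, -329.8, 136.2]
ft_force: [0.1, 0.5, -1.8]
tool_pos: [514.1, -329.8, 135.1]
ft_force: [-1.0, 0.3, -1.7]
```

Foot ≈ 31 mm above the bench, no contact yet. Continuing 1 mm at a time.

```bash
f(){ grep -E 'tool_pos|ft_force'; }
for i in 1; do python3 -m handwheel '[[-1,0,0,0.1,0,0,0],[-1,0,0,0,0,0,0]]'|f
python3 -m handwheel '[[-1,0,0,0.1,0,0,0],[-1,0,0,0,0,0,0]]'|f
python3 -m handwheel '[[-1,0,0,0.1,0,0,0],[-1,0,0,0,0,0,0]]'|f; done
```

```text
tool_pos: [514.1, -329.8, 134.1]
ft_force: [-0.7, 0.9, -1.3]
tool_pos: [514.1, -329.8, 133.1]
ft_force: [-0.9, 0.9, -1.6]
tool_pos: [514.1, -329.8, 132.1]
ft_force: [-0.1, 0.3, -2.3]
```

```bash
f(){ grep -E 'tool_pos|ft_force'; }
python3 -m handwheel '[[-1,0,0,0.1,0,0,0],[-1,0,0,0,0,0,0]]'|f
python3 -m handwheel '[[-1,0,0,0.1,0,0,0],[-1,0,0,0,0,0,0]]'|f
python3 -m handwheel '[[-1,0,0,0.1,0,0,0],[-1,0,0,0,0,0,0]]'|f
```

```text
tool_pos: [514.1, -329.8, 131.1]
ft_force: [-0.1, 0.2, -2.7]
tool_pos: [514.1, -329.8, 130.1]
ft_force: [-0.1, -0.3, -1.5]
tool_pos: [514.2, -329.8, 129.2]
ft_force: [-0.6, 0.2, -1.8]
```

```bash
f(){ grep -E 'tool_pos|ft_force|time'; }
python3 -m handwheel '[[-1,0,0,0.1,0,0,0],[-1,0,0,0,0,0,0]]'|f
```

```text
time: 9.87
tool_pos: [514.3, -329.9, 128.4]
ft_force: [-0.7, 0.2, 0.1]
```

```bash
f(){ grep -E 'tool_pos|ft_force|time'; }
python3 -m handwheel '[[-1,0,0,0.1,0,0,0],[-1,0,0,0,0,0,0],[-1,0,0,0,0,0,0]]'|f
python3 -m handwheel '[[-1,0,0,0.05,0,0,0],[-1,0,0,0,0,0,0],[-1,0,0,0,0,0,0]]'|f
```

```text
time: 10.12
tool_pos: [514.3, -329.9, 127.5]
ft_force: [-1.6, 0.1, 1.5]
time: 10.37
tool_pos: [514.3, -329.9, 127.0]
ft_force: [-0.4, 0.3, 2.7]
```

```bash
python3 -m handwheel '[[-1,-0.33,-0.49,0,0,0,0],[-1,-0.33,-0.49,0,0,0,0],[-1,-0.33,-0.49,0,0,0,0],[-1,-0.33,-0.49,0,0,0,0],[-1,-0.33,-0.49,0,0,0,0],[-1,-0.33,-0.49,0,0,0,0],[-1,0,0,0,0,0,0]]'
python3 - <<'E'
import numpy as np
for k in range(36):
  p=np.radians(187.5+10*k+95);L=.593
  print('[-1,%.2f,%.2f,0,0,0,0]'%(L*np.cos(p-np.radians(85)),L*np.cos(p+np.radians(5))),end=',' if k%12<11 else '\n')
E
```

```text
time: 10.95
tool_pos: [481.8, -347.8, 126.7]
tcp_rot: [-179.9, 0.0, 85.0]
ft_force: [-1.7, -0.9, 2.1]
finger_gap: 25.2
grip_force: 62.1
[-1,-0.57,0.18,0,0,0,0],[-1,-0.53,0.27,0,0,0,0],[-1,-0.47,0.36,0,0,0,0],[-1,-0.40,0.44,0,0,0,0],[-1,-0.32,0.50,0,0,0,0],[-1,-0.23,0.55,0,0,0,0],[-1,-0.13,0.58,0,0,0,0],[-1,-0.03,0.59,0,0,0,0],[-1,0.08,0.59,0,0,0,0],[-1,0.18,0.57,0,0,0,0],[-1,0.27,0.53,0,0,0,0],[-1,0.36,0.47,0,0,0,0]
[-1,0.44,0.40,0,0,0,0],[-1,0.50,0.32,0,0,0,0],[-1,0.55,0.23,0,0,0,0],[-1,0.58,0.13,0,0,0,0],[-1,0.59,0.03,0,0,0,0],[-1,0.59,-0.08,0,0,0,0],[-1,0.57,-0.18,0,0,0,0],[-1,0.53,-0.27,0,0,0,0],[-1,0.47,-0.36,0,0,0,0],[-1,0.40,-0.44,0,0,0,0],[-1,0.32,-0.50,0,0,0,0],[-1,0.23,-0.55,0,0,0,0]
[-1,0.13,-0.58,0,0,0,0],[-1,0.03,-0.59,0,0,0,0],[-1,-0.08,-0.59,0,0,0,0],[-1,-0.18,-0.57,0,0,0,0],[-1,-0.27,-0.53,0,0,0,0],[-1,-0.36,-0.47,0,0,0,0],[-1,-0.44,-0.40,0,0,0,0],[-1,-0.50,-0.32,0,0,0,0],[-1,-0.55,-0.23,0,0,0,0],[-1,-0.58,-0.13,0,0,0,0],[-1,-0.59,-0.03,0,0,0,0],[-1,-0.59,0.08,0,0,0,0]
```

```bash
python3 -m handwheel '[[-1,-0.57,0.18,0,0,0,0],[-1,-0.53,0.27,0,0,0,0],[-1,-0.47,0.36,0,0,0,0],[-1,-0.40,0.44,0,0,0,0],[-1,-0.32,0.50,0,0,0,0],[-1,-0.23,0.55,0,0,0,0],[-1,-0.13,0.58,0,0,0,0],[-1,-0.03,0.59,0,0,0,0],[-1,0.08,0.59,0,0,0,0],[-1,0.18,0.57,0,0,0,0],[-1,0.27,0.53,0,0,0,0],[-1,0.36,0.47,0,0,0,0]]'
```

```text
time: 11.95
tool_pos: [538.5, -370.1, 127.0]
tcp_rot: [180.0, 0.1, 85.0]
ft_force: [-1.7, -1.1, 1.8]
finger_gap: 25.2
grip_force: 61.1
```

```bash
python3 -m handwheel '[[-1,0.44,0.40,0,0,0,0],[-1,0.50,0.32,0,0,0,0],[-1,0.55,0.23,0,0,0,0],[-1,0.58,0.13,0,0,0,0],[-1,0.59,0.03,0,0,0,0],[-1,0.59,-0.08,0,0,0,0],[-1,0.57,-0.18,0,0,0,0],[-1,0.53,-0.27,0,0,0,0],[-1,0.47,-0.36,0,0,0,0],[-1,0.40,-0.44,0,0,0,0],[-1,0.32,-0.50,0,0,0,0],[-1,0.23,-0.55,0,0,0,0]]'
python3 -m handwheel '[[-1,0.13,-0.58,0,0,0,0],[-1,0.03,-0.59,0,0,0,0],[-1,-0.08,-0.59,0,0,0,0],[-1,-0.18,-0.57,0,0,0,0],[-1,-0.27,-0.53,0,0,0,0],[-1,-0.36,-0.47,0,0,0,0],[-1,-0.44,-0.40,0,0,0,0],[-1,-0.50,-0.32,0,0,0,0],[-1,-0.55,-0.23,0,0,0,0],[-1,-0.58,-0.13,0,0,0,0],[-1,-0.59,-0.03,0,0,0,0],[-1,-0.59,0.08,0,0,0,0]]'
python3 - <<'E'
from h import *
b=snapshot('side');w=snapshot('wrist')
im=np.vstack([cv2.resize(b['image'][220:345,200:370],None,fx=3,fy=3),cv2.resize(w['image'][20:195,150:320],(510,225))]);cv2.imwrite('pics/m1.png',cv2.cvtColor(im,cv2.COLOR_RGB2BGR))
E
```

```text
time: 12.95
tool_pos: [530.1, -310.7, 127.1]
tcp_rot: [179.9, 0.0, 85.0]
ft_force: [3.1, -2.1, 2.0]
finger_gap: 25.7
grip_force: 60.8
time: 13.95
tool_pos: [482.9, -346.5, 126.3]
tcp_rot: [-180.0, -0.1, 85.0]
ft_force: [3.7, 6.4, 3.0]
finger_gap: 25.3
grip_force: 61.0
```

View pics/m1.png

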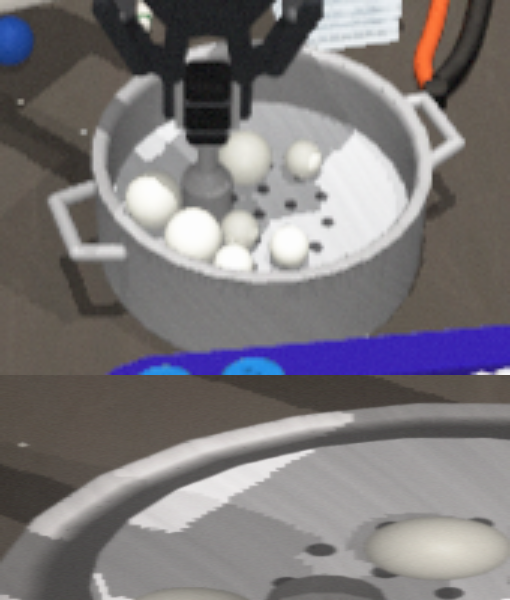

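After one turn, all seven beads are in the basin (side crop): a large and a small one are left/back of the line, at (245,157) and (305,160), and the rest gather ahead of the foot. Second turn, with a little overlap past the lug.

```bash
python3 -m handwheel '[[-1,-0.57,0.18,0,0,0,0],[-1,-0.53,0.27,0,0,0,0],[-1,-0.47,0.36,0,0,0,0],[-1,-0.40,0.44,0,0,0,0],[-1,-0.32,0.50,0,0,0,0],[-1,-0.23,0.55,0,0,0,0],[-1,-0.13,0.58,0,0,0,0],[-1,-0.03,0.59,0,0,0,0],[-1,0.08,0.59,0,0,0,0],[-1,0.18,0.57,0,0,0,0],[-1,0.27,0.53,0,0,0,0],[-1,0.36,0.47,0,0,0,0]]'
python3 -m handwheel '[[-1,0.44,0.40,0,0,0,0],[-1,0.50,0.32,0,0,0,0],[-1,0.55,0.23,0,0,0,0],[-1,0.58,0.13,0,0,0,0],[-1,0.59,0.03,0,0,0,0],[-1,0.59,-0.08,0,0,0,0],[-1,0.57,-0.18,0,0,0,0],[-1,0.53,-0.27,0,0,0,0],[-1,0.47,-0.36,0,0,0,0],[-1,0.40,-0.44,0,0,0,0],[-1,0.32,-0.50,0,0,0,0],[-1,0.23,-0.55,0,0,0,0]]'
python3 -m handwheel '[[-1,0.13,-0.58,0,0,0,0],[-1,0.03,-0.59,0,0,0,0],[-1,-0.08,-0.59,0,0,0,0],[-1,-0.18,-0.57,0,0,0,0],[-1,-0.27,-0.53,0,0,0,0],[-1,-0.36,-0.47,0,0,0,0],[-1,-0.44,-0.40,0,0,0,0],[-1,-0.50,-0.32,0,0,0,0],[-1,-0.55,-0.23,0,0,0,0],[-1,-0.58,-0.13,0,0,0,0],[-1,-0.59,-0.03,0,0,0,0],[-1,-0.59,0.08,0,0,0,0]]'
python3 -m handwheel '[[-1,-0.57,0.18,0,0,0,0],[-1,-0.53,0.27,0,0,0,0],[-1,0,0,0,0,0,0],[-1,0,0,0,0,0,0],[-1,0,0,0,0,0,0]]'
python3 - <<'E'
from h import *
b=snapshot('side');w=snapshot('wrist')
im=cv2.resize(b['image'][220:345,200:370],None,fx=4,fy=4,interpolation=3);cv2.imwrite('pics/m2.png',cv2.cvtColor(im,cv2.COLOR_RGB2BGR))
for p in(b,w):
 for q in('large0_center','small0_center'):
  for d in place_of(p,q): print(q,np.round(d['location']),round(d['conf'],2))
E
```

```text
time: 15.05
tool_pos: [538.5, -369.8, 126.9]
tcp_rot: [180.0, 0.0, 85.0]
ft_force: [-1.3, -1.8, 2.1]
finger_gap: 25.3
grip_force: 60.9
time: 16.05
tool_pos: [530.5, -311.6, 127.5]
tcp_rot: [179.9, 0.1, 85.0]
ft_force: [-0.0, -4.9, 0.9]
finger_gap: 25.2
grip_force: 61.1
time: 17.05
tool_pos: [482.5, -347.3, 126.4]
tcp_rot: [-179.9, -0.0, 85.0]
ft_force: [0.4, 2.1, 1.7]
finger_gap: 25.4
grip_force: 61.3
time: 17.47
tool_pos: [486.6, -358.8, 126.7]
tcp_rot: [-180.0, 0.0, 85.0]
ft_force: [-2.1, 0.0, 2.1]
finger_gap: 25.6
grip_force: 61.3
large0_center [ 501. -324.   46.] 0.44
small0_center [ 527. -392.   30.] 0.59
large0_center [ 506. -324.   41.] 0.56
small0_center [ 526. -387.   33.] 0.56
```

View pics/m2.png

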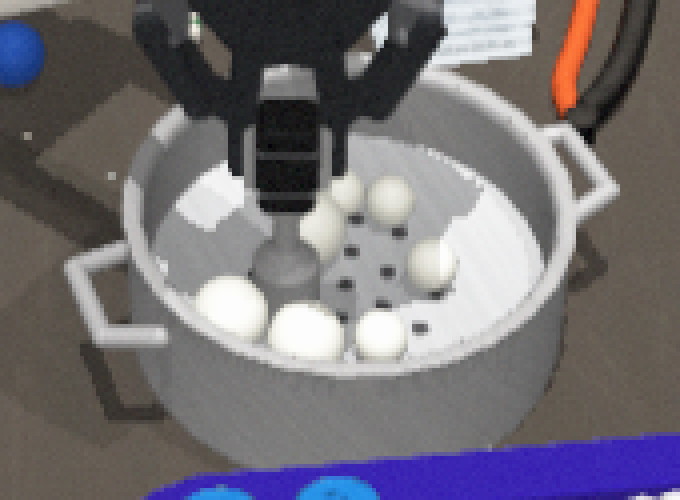

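Side crop: the large bead at (320,230) and small beads at (343,192) and (390,202) are on the left. Large beads at (230,308) and (305,335) and a small one at (380,335) are on the right, so the batches are mixed. Lifting straight up, then checking.

```bash
python3 -m handwheel '[[-1,0,0,-0.3,0,0,0],[-1,0,0,-0.7,0,0,0],[-1,0,0,-1.5,0,0,0],[-1,0,0,-2.5,0,0,0],[-1,0,0,-3,0,0,0],[-1,0,0,-3,0,0,0],[-1,0,0,-3,0,0,0],[-1,0,0,-2.5,0,0,0],[-1,0,0,-1,0,0,0],[-1,0,0,0,0,0,0],[-1,0,0,0,0,0,0],[-1,0,0,0,0,0,0]]'
python3 - <<'E'
from h import *
b=snapshot('side')
im=cv2.resize(b['image'][220:345,200:370],None,fx=4,fy=4,interpolation=3);cv2.imwrite('pics/m3.png',cv2.cvtColor(im,cv2.COLOR_RGB2BGR))
g=cv2.cvtColor(b['image'],cv2.COLOR_RGB2GRAY)
C=np.array([517,-342.5])
for s in(-1,1): print(np.round([(proj(b,(*(C+s*60*np.array([np.cos(.218),np.sin(.218)])),h))-[200,220])*4 for h in(25,)]))
E
```

```text
time: 18.77
tool_pos: [486.1, -357.7, 299.1]
tcp_rot: [-179.8, -0.1, 85.0]
ft_force: [0.1, -0.0, -2.2]
finger_gap: 25.5
grip_force: 60.9
[[225. 308.]]
[[461. 253.]]
```

View pics/m3.png

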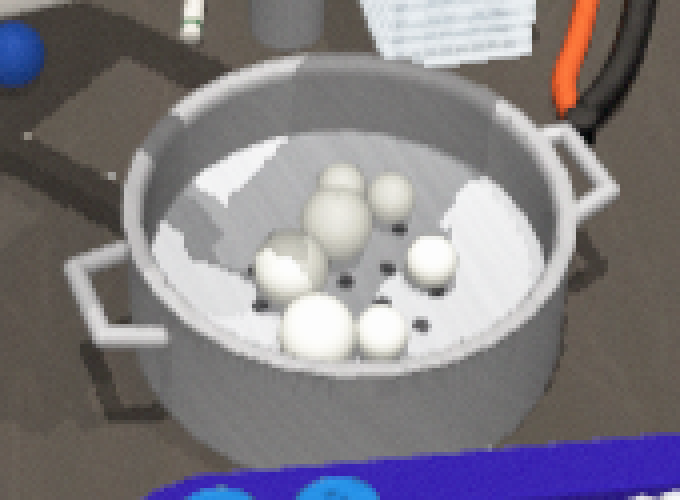

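Side crop, all seven beads in the basin: large at (338,225), (290,265) and (317,330); small at (343,185), (392,198), (432,262) and (382,332). I'll check the sides numerically and carry the stirrer back in the same step.

Run:
```python
from h import *
b=snapshot('side');C=np.array([517,-342.5]);th=.218;e=np.array([np.cos(th),np.sin(th)]);n=np.array([-e[1],e[0]])
for k,Q,h in(('L',[(338,225),(290,265),(317,330)],43),('S',[(343,185),(392,198),(432,262),(382,332)],37.5)):
  for u in Q: d=ray(b,(u[0]/4+199.6,u[1]/4+219.6),h)[:2]-C;print(k,np.round([d@e,d@n]))
d=np.array([537-486.3,154-(-357.7)]);a=np.radians(85)
print('tool cm',d@[np.cos(a),np.sin(a)]/10,d@[np.sin(a),-np.cos(a)]/10)
```

```text
L [ 2. 20.]
L [-28.   2.]
L [-29. -40.]
S [15. 51.]
S [36. 35.]
S [ 39. -11.]
S [  1. -45.]
tool cm 51.41716231708524 0.5909477629274823
```

```bash
python3 -m handwheel '[[-1,1.5,0.1,0,0,0,0],[-1,3,0.1,0,0,0,0],[-1,3.5,0.07,0,0,0,0],[-1,3.5,0,0,0,0,0],[-1,3.5,0,0,0,0,0],[-1,3.5,0,0,0,0,0],[-1,3.5,0,0,0,0,0],[-1,3.5,0,0,0,0,0],[-1,3.5,0,0,0,0,0]]'
python3 -m handwheel '[[-1,3.5,0,0,0,0,0],[-1,3.5,0,0,0,0,0],[-1,3.5,0,0,0,0,0],[-1,3.5,0,0,0,0,0],[-1,3.5,0,0,0,0,0],[-1,3,0,0,0,0,0],[-1,1.2,0,0,0,0,0],[-1,0.9,0,0,0,0,0],[-1,0,0,0,0,0,0],[-1,0,0,0,0,0,0],[-1,0,0,0,0,0,0]]'
```

```text
time: 19.62
tool_pos: [513.8, -67.2, 300.7]
tcp_rot: [-179.9, -0.0, 85.0]
ft_force: [0.9, -0.3, -1.0]
finger_gap: 25.4
grip_force: 60.8
time: 20.53
tool_pos: [534.2, 154.2, 301.6]
tcp_rot: [-180.0, 0.0, 84.9]
ft_force: [-0.5, -1.0, -1.2]
finger_gap: 25.5
grip_force: 60.8
```

```bash
f(){ grep -E 'tool_pos|ft_force|time'; }
python3 -m handwheel '[[-1,0,0,1.5,0,0,0],[-1,0,0,3,0,0,0],[-1,0,0,3,0,0,0],[-1,0,0,3,0,0,0],[-1,0,0,3,0,0,0],[-1,0,0,2.5,0,0,0],[-1,0,0,1.5,0,0,0],[-1,0,0,0.8,0,0,0],[-1,0,0,0.3,0,0,0],[-1,0,0,0,0,0,0],[-1,0,0,0,0,0,0]]'|f
python3 -m handwheel '[[-1,0,0,0.2,0,0,0],[-1,0,0,0,0,0,0],[-1,0,0,0,0,0,0]]'|f
```

```text
time: 21.45
tool_pos: [535.2, 155.1, 117.3]
ft_force: [0.0, 0.4, -1.9]
time: 21.7
tool_pos: [534.8, 155.6, 114.7]
ft_force: [0.4, -0.8, -1.6]
```

```bash
f(){ grep -E 'tool_pos|ft_force|time'; }
python3 -m handwheel '[[-1,0,0,0.2,0,0,0],[-1,0,0,0.2,0,0,0],[-1,0,0,0,0,0,0],[-1,0,0,0,0,0,0]]'|f
python3 -m handwheel '[[-1,0,0,0.1,0,0,0],[-1,0,0,0.1,0,0,0],[-1,0,0,0,0,0,0]]'|f
python3 -m handwheel '[[-1,0,0,0.05,0,0,0],[-1,0,0,0,0,0,0],[-1,0,0,0,0,0,0]]'|f
```

```text
time: 22.03
tool_pos: [534.0, 155.4, 109.5]
ft_force: [0.2, 0.8, -1.9]
time: 22.28
tool_pos: [534.4, 155.5, 108.0]
ft_force: [-0.7, 0.0, 0.0]
time: 22.53
tool_pos: [534.5, 155.6, 108.0]
ft_force: [-2.4, 0.4, 5.4]
```

Foot on the dish floor. Releasing and backing off straight up.

```bash
python3 -m handwheel '[[-1,0,0,-0.05,0,0,0],[-0.2,0,0,0,0,0,0],[0.3,0,0,0,0,0,0],[1,0,0,0,0,0,0],[1,0,0,0,0,0,0],[1,0,0,0,0,0,0],[1,0,0,0,0,0,0],[1,0,0,0,0,0,0],[1,0,0,0,0,0,0],[1,0,0,0,0,0,0]]'
python3 -m handwheel '[[1,0,0,-0.7,0,0,0],[1,0,0,-1.5,0,0,0],[1,0,0,-3,0,0,0],[1,0,0,-3,0,0,0],[1,0,0,-3,0,0,0],[1,0,0,-2,0,0,0],[1,0,0,-1,0,0,0],[1,0,0,0,0,0,0],[1,0,0,0,0,0,0]]'
python3 - <<'E'
from h import *
a=snapshot('scene');b=snapshot('side')
im=np.hstack([cv2.resize(a['image'][180:320,80:340],(400,215)),cv2.resize(b['image'][100:345,180:380],(400,490))[:215]]) 
im2=cv2.resize(b['image'][90:345,180:380],(400,510));im1=np.zeros((510,400,3),np.uint8);im1[:215]=im[:,:400]
cv2.imwrite('pics/f.png',cv2.cvtColor(np.hstack([im1,im2]),cv2.COLOR_RGB2BGR))
for p in(a,b):
 for q in('stirrer_foot','stirrer_grip','dish','pen'): print(q,[(np.round(d['location']).tolist(),round(d['conf'],2)) for d in place_of(p,q)][:2])
E
```

```text
time: 23.37
tool_pos: [534.2, 155.4, 107.8]
tcp_rot: [180.0, -0.0, 85.0]
ft_force: [-0.1, 0.5, 0.4]
finger_gap: 85.5
grip_force: 0.0
time: 24.12
tool_pos: [534.2, 155.5, 249.5]
tcp_rot: [180.0, -0.0, 85.0]
ft_force: [0.5, -0.6, -0.1]
finger_gap: 85.2
grip_force: 0.0
stirrer_foot [([518.0, -295.0, 35.0], 0.74), ([533.0, 159.0, 4.0], 0.62)]
stirrer_grip [([533.0, 153.0, 108.0], 0.79)]
dish [([535.0, 151.0, 0.0], 0.78)]
pen [([462.0, -62.0, 2.0], 0.72)]
stirrer_foot [([533.0, 156.0, -2.0], 0.93), ([535.0, 155.0, 0.0], 0.27)]
stirrer_grip [([536.0, 153.0, 103.0], 0.59)]
dish [([536.0, 154.0, 1.0], 0.65)]
pen [([467.0, -62.0, 0.0], 0.71)]
```

View pics/f.png

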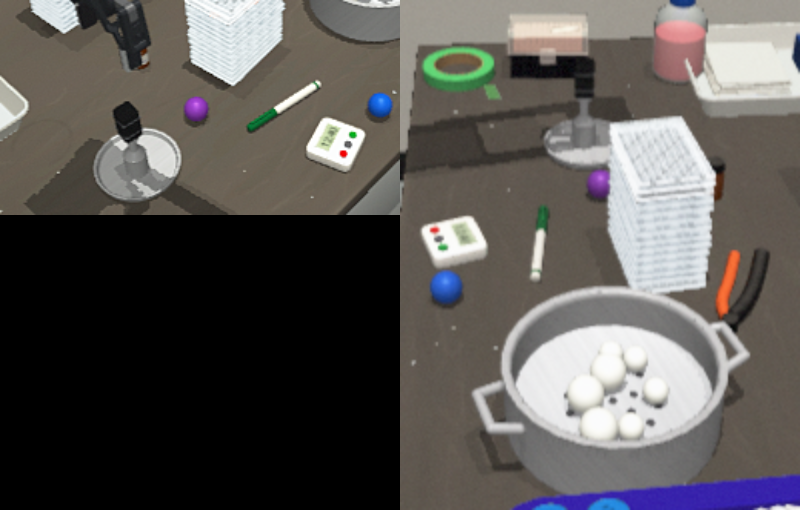

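The stirrer stands upright in its dish at (135,155) in the left crop. The beads are mixed and unchanged at about (610,385) in the right crop, and the pen and vial are untouched.

```bash
python3 -c "
from bench import hand_in
print(hand_in())"
```

```text
the job is handed in; nothing more can be done
None
```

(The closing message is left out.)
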